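# Swap stone boxes at the knife sharpener's bench

### The arm

A 6-joint arm with a two-finger parallel gripper is mounted at the origin on the work surface. World frame = base frame: x ahead of the robot, y to its left, z up, the work surface at z = 0. Lengths are in m, angles in rad, forces in N, time in s.
With the tool pointing down it reaches from about 0.15 to 0.775 m from the base axis. Payload 6.1 kg.
Tool frame: the origin (TCP) lies at the very end of the fingers, on their centre line; the grasp point (between the pads) lies 19 mm behind it; y points along the fingers, x is the direction in which the jaws open and shut, and the axes are right-handed (so a half turn about y gives the same grasp; the last joint's range is limited). The gripper opens to 85 mm and grips with 20 to 120 N. Pads are 22 mm wide; open, the fingers measure 114 mm over their backs; the gripper's body (76 mm by 85 mm) begins 54 mm behind the grasp point. The pads swing forward as they close: fully open they stand 13 mm farther back than shut.
Start: joints at [-1.3, 0.126, -0.04, 1.405, 0, 1.571], TCP at [0.14, -0.506, 0.231] pointing down, gripper open.
Joint ranges: [-2.72, 2.72], [-0.95, 1.95], [-1.27, 1.35], [-1.78, 2.02], [-1.46, 1.47], [-3.14, 3.14]. Speed limits (rad/s): [2.39, 2.39, 3.01, 3.14, 3.14, 3.14].

### API

Orientations are given as a unit quaternion [w, x, y, z].
In Python, from plant import status, vision, workorder gives the robot as it stands.
- The arm moves only by the shell command python3 -m pendant 'ROWS' [FORCE]. ROWS is JSON, a list of rows, each a list of 3 entries, a list of its own where there are three numbers: the shift along the tool's x, y, z in mm, then the turn about the tool's y in rad, then the gripper's target within -1 to 1 (shut at 1, half-way at 0, fully open at -1). A call has 1 to 8 rows; each row is the pose to reach, as a shift and turn from the pose commanded when the call began, along the tool's axes at that moment; what a row does not reach only later rows make up. A row lasts 1/12 s, in which the tool goes at most 41.7 mm and 7.16 degrees, less where a joint would pass 70% of its speed; a pose out of reach is approached as far as the arm can. A call with a gripper value outside its range is refused whole. The fingers move at their own pace and stop on an object; FORCE is the grip in N (left out, the last holds). Time passes only in rows, so rows that repeat a pose let the fingers close. It gives the time, the measured TCP pose, the force and the opening at its end, in the units of the state.
- status.observe(): the state, without advancing time (a new reading comes with each control period).
- vision.capture(name): name is "scene" or "side" or "wrist"; returns a dict with "frame" (400x640x3 uint8, red, green, blue), "camera_matrix" (3x3 intrinsics, pixels), "k1" (the pictures are not rectified: a ray, as slopes to the right and down, at radius r is drawn at 1 + k1 r^2 times it, then the intrinsics apply), "extrinsics" (4x4, takes a point from camera to world coordinates). Camera axes: x right, y up, looking along -z (the intrinsics and any distortion apply to the point x, -y, -z); pixel columns grow to the right and rows downward; lengths in m; the calibration is good to about 2 mm. A picture is of the moment at which its call begins. There is no depth.
- workorder.hand_in(): hands the job in, once; it reports no verdict.
The state is a dict: "time": time; "joint_positions": joint angles; "dq": joint speeds; "joint_torque": joint torques, N m; "eef_pos": TCP position; "eef_rot": TCP orientation; "ft_force": force on the tool from outside, world axes, zero at the start; "ft_torque": the same for the moment, N m; "finger_gap": opening from 0.0 (shut) to 1.0 (fully open).
Only numpy, scipy, OpenCV 4.12 (cv2) and the standard library are available. Lean on these libraries where they do the work, as an engineer would, in place of code of your own. Each camera call takes 0.05 s, during which the arm holds its last target. There are 200 camera calls.

### The job

The knife sharpener is done with the coarse stones and wants the fine ones: push the hanging red flap up until its box is shut, and pull the green flap all the way down to its stop. Leave the yellow box shut and the white mug standing where it is.

Things in the scene. Friction and masses are not known exactly. Their poses are not given: they have to be found in the camera images.
- red_bar (a point): Mid-point of the level round steel bar (12 mm thick, 100 mm long, along y) on the free edge of the red flap, hanging open at first. All 3 flaps are alike, hinged at the bottom, opening towards the robot. z: from hinge to bar in the flap's plane; x: into the box when shut. Hinge axis parallel to y, 170 mm along -z, 50 mm above the bench. Flap angle = z from vertical: 0 shut, 1.45 rad down on its stop.
- green_bar (a point): The same point on the green flap, shut or up to 6 degrees ajar at first. Flap 146 x 124 x 12 mm; two 12 mm rods in its plane carry the bar, leaving 38 mm open between bar and flap edge. Bar 220 mm above the bench when shut, about 70 mm when down. Stiff hinge, stays where left; 1 to 6 N at the bar moves it. A bar pinched from above turns in the fingers, the gripper can stay upright.
- yellow_bar (a point): The same point on the yellow flap, shut at first, to stay shut. Each flap is on the front of its own wooden box, whose top and back are painted the flap's colour, fixed to the bench, 150 mm wide, 130 mm deep, top 180 mm above the bench (40 mm below the bar of a shut flap). The three boxes stand side by side in any order.
- mug: White ceramic mug, 80 mm across, 85 mm high, with a handle on its +y side, standing loose on the bench beside the boxes; origin at the centre of its underside, z up.
Not all that is in view belongs to the job. Leave any black or purple look-alike of the part that bears red_bar alone.

How it is judged:
By the outcome, as a careful person would: the job done as asked, in the order asked, and still so for the second after the job is handed in, with the robot touching nothing.
It also fails if it takes over 58 s, if anything falls off the work surface, if the arm or the gripper's body presses on something with over 40 N, if the wrist force passes 120 N, or if a joint passes its speed limit or range.

## Working session

There is one attempt and no reset: what is moved stays moved. The work goes in short steps, Python scripts to look and compute and a shell command to move; the robot and the scene stay as the last step left them, time stands still between calls to the robot, and variables do not carry over. Pictures are saved under pics/ and viewed, about 8 in all and at most 12, crops included, and the job is handed in when it is done.

```bash
mkdir -p pics; ls; cat > h.py <<'E'
import numpy as np, cv2
from plant import status, vision
from scipy.spatial.transform import Rotation as R
def snap(n,f):
    c=vision.capture(n); cv2.imwrite(f'pics/{f}.png',c['frame'][:,:,::-1]); 
    np.savez(f'pics/{f}.npz',**{k:np.array(v) for k,v in c.items()}); return c
def load(f): return np.load(f'pics/{f}.npz')
def ray(c,u,v):
    K=c['camera_matrix']; d=np.array([(u-K[0,2])/K[0,0],(v-K[1,2])/K[1,1]]); s=d.copy()
    for _ in range(20): s=d/(1+float(c['k1'])*(s@s))
    E=c['extrinsics']; w=E[:3,:3]@np.array([s[0],-s[1],-1]); return E[:3,3],w/np.linalg.norm(w)
def atz(c,u,v,z):
    o,w=ray(c,u,v); return o+w*(z-o[2])/w[2]
def tri(*cuv):
    A=0;b=0
    for c,u,v in cuv:
        o,w=ray(c,u,v); P=np.eye(3)-np.outer(w,w); A=A+P; b=b+P@o
    return np.linalg.solve(A,b)
def proj(c,p):
    E=c['extrinsics']; q=E[:3,:3].T@(np.array(p)-E[:3,3]); s=np.array([q[0],-q[1]])/-q[2]
    s=s*(1+float(c['k1'])*(s@s)); K=c['camera_matrix']; return K[0,0]*s[0]+K[0,2],K[1,1]*s[1]+K[1,2]
def st():
    s=status.observe(); q=s['eef_rot']; M=R.from_quat([q[1],q[2],q[3],q[0]]).as_matrix()
    return s,np.array(s['eef_pos']),M
def to(p):  # shift in tool mm to reach world p
    s,e,M=st(); return np.round(M.T@(np.array(p)-e)*1000,1)
E
python3 - <<'E'
from h import *
for n in('scene','side'):
    c=snap(n,n+'0'); print(n,c['extrinsics'].round(3).tolist(),c['k1'])
s,e,M=st(); print(s['time'],e,M.round(3).tolist(),s['ft_force'])
E
```

```text
pics
scene [[-0.463, -0.841, 0.279, 0.912], [0.886, -0.439, 0.147, 0.205], [-0.002, 0.315, 0.949, 1.531], [0.0, 0.0, 0.0, 1.0]] -0.002478739314613532
side [[0.624, -0.743, 0.243, 0.908], [0.782, 0.596, -0.184, -0.317], [-0.008, 0.305, 0.952, 1.68], [0.0, 0.0, 0.0, 1.0]] -0.0546916882990513
0.1 [ 0.14033443 -0.50552088  0.23060422] [[0.267, -0.0, 0.964], [-0.964, 0.001, 0.267], [-0.001, -1.0, -0.0]] [-0.28266272 -0.21467722 -1.06697696]
```

View pics/scene0.png

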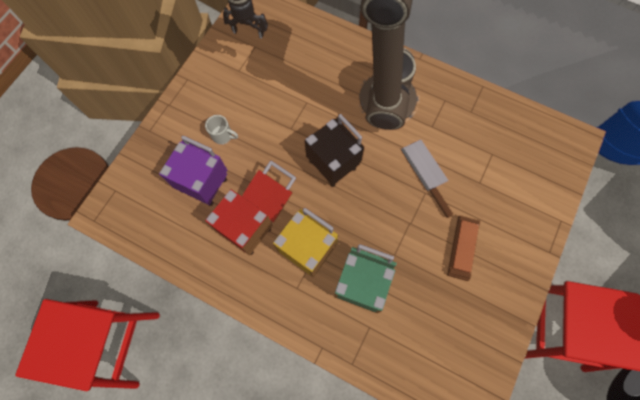

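View pics/side0.png

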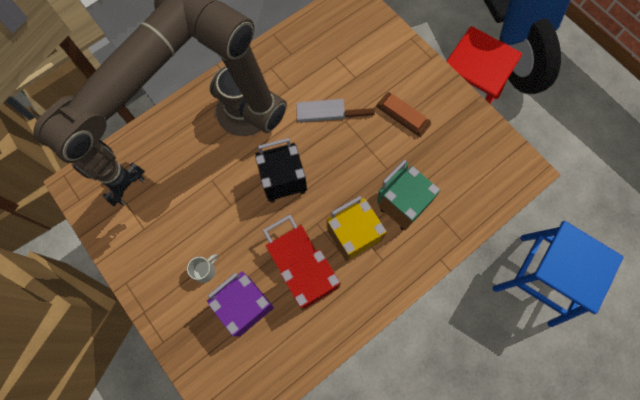

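The scene shows purple (195,170), red open (250,205; bar at ~(279,172)), yellow (306,240), green (367,277), a black decoy at (335,150) and the mug at (217,128). The side view agrees. I'll enlarge both to read the bar ends.

```bash
python3 - <<'E'
from h import *
a=cv2.imread('pics/scene0.png')[140:290,240:410]; b=cv2.imread('pics/side0.png')[150:300,255:445]
f=lambda i:cv2.resize(i,None,fx=4,fy=4,interpolation=cv2.INTER_CUBIC)
a=f(a);b=f(b)
cv2.imwrite('pics/za.png',a);cv2.imwrite('pics/zb.png',b)
E
```

```text
(no output)
```

View pics/za.png

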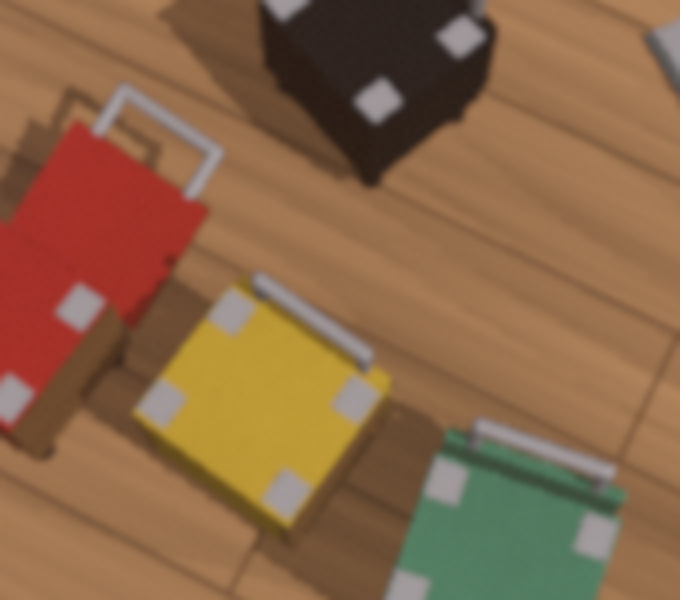

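View pics/zb.png

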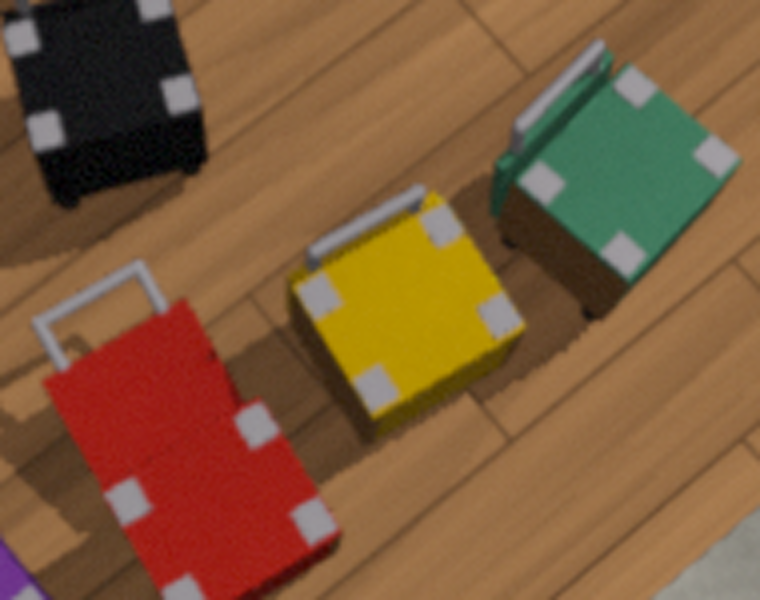

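The enlarged views show the bar ends clearly: red hangs open, green is slightly ajar and yellow is shut. Next I'll triangulate.

```bash
python3 - <<'E'
from h import *
A=load('scene0');B=load('side0')
P={'red':[(126,88),(38,322),(220,154),(140,264)],'yel':[(259,278),(314,256),(370,360),(422,190)],'grn':[(480,428),(518,138),(608,474),(602,46)]}
for k,q in P.items():
    fa=lambda p:(A,240+(p[0]+.5)/4-.5,140+(p[1]+.5)/4-.5); fb=lambda p:(B,255+(p[0]+.5)/4-.5,150+(p[1]+.5)/4-.5)
    a=tri(fa(q[0]),fb(q[1]));b=tri(fa(q[2]),fb(q[3])); m=(a+b)/2;d=b-a
    print(k,a.round(3),b.round(3),'mid',m.round(4),'len',np.linalg.norm(d).round(3),'yaw',np.arctan2(-d[0],d[1]).round(3))
print('mug',tri((A,217,127),(B,201,268)))
print('black',atz(A,338,150,.18),atz(B,281,170,.18)); print('handlescene knife ok')
E
```

```text
red [ 0.48  -0.236  0.105] [ 0.494 -0.135  0.103] mid [ 0.487  -0.1856  0.1038] len 0.102 yaw -0.139
yel [ 0.605 -0.032  0.214] [0.619 0.074 0.21 ] mid [0.6117 0.0206 0.212 ] len 0.107 yaw -0.134
grn [0.628 0.171 0.196] [0.618 0.271 0.222] mid [0.6228 0.221  0.209 ] len 0.104 yaw 0.1
mug [ 0.44434008 -0.48699162  0.07829251]
black [ 0.3620662  -0.03659654  0.18      ] [ 0.36692694 -0.06779899  0.18      ]
handlescene knife ok
```

```bash
python3 -m pendant '[[[-18,-40,35],-0.09,0],[[-36,-40,70],-0.18,0],[[-54,-40,105],-0.28,0],[[-72,-40,140],-0.38,0],[[-90,-40,175],-0.48,0],[[-108,-40,210],-0.58,0],[[-126,-40,245],-0.68,0],[[-144,-40,280],-0.77,0]]' 40
python3 - <<'E'
from h import *
s,e,M=st(); print(e,M.round(3).tolist(),np.arctan2(M[1,0],M[0,0]),to([.487,-.186,.26]))
A=load('scene0');print(atz(A,333,184,.0),atz(A,333,183,.18),atz(A,362,154,.18))
E
```

```text
time: 0.77
eef_pos: [0.3727, -0.2904, 0.2711]
eef_rot: [0.683, -0.683, 0.184, -0.183]
ft_force: [0.1, -0.1, 0.5]
finger_gap: 0.504
[ 0.37265345 -0.29044081  0.27112733] [[0.865, -0.0, 0.501], [-0.501, 0.0, 0.865], [-0.0, -1.0, -0.0]] -0.5251174112648828 [ 46.6  11.1 147.7]
[ 0.41834605 -0.02323319  0.        ] [0.47328359 0.00200791 0.18      ] [0.33815135 0.04048674 0.18      ]
```

```bash
python3 -m pendant '[[[12,0,37],-0.1,0],[[24,0,74],-0.2,0],[[36,0,111],-0.3,0],[[46,0,147],-0.386,0],[[46,0,147],-0.386,0]]'
python3 - <<'E'
from h import *
s,e,M=st(); print(e,np.arctan2(M[1,0],M[0,0]))
c=snap('wrist','w0'); print(proj(c,[.480,-.236,.105]),proj(c,[.494,-.135,.103]),c['extrinsics'].round(3).tolist())
E
```

```text
time: 1.18
eef_pos: [0.4893, -0.1845, 0.27]
eef_rot: [0.706, -0.705, 0.048, -0.047]
ft_force: [-0.9, 0.3, 1.0]
finger_gap: 0.502
[ 0.48927646 -0.18448856  0.27000316] -0.134500136333004
(np.float64(320.5666243785903), np.float64(228.04924145069774)) (np.float64(320.8434094707088), np.float64(130.88430869936434)) [[0.991, 0.126, 0.042, 0.5], [-0.133, 0.941, 0.312, -0.104], [0.0, -0.315, 0.949, 0.413], [0.0, 0.0, 0.0, 1.0]]
```

View pics/w0.png

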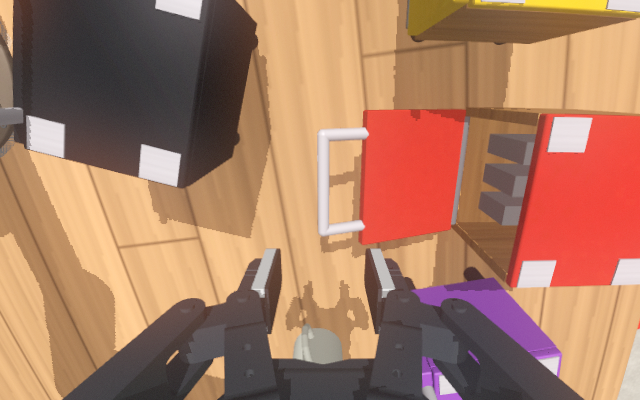

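Bar ends show at (324,133) and (324,231), within 3 px of the prediction. The black box's near corners are at (185,187) and (257,25), with purple well off to the lower right.

```bash
python3 - <<'E'
from h import *
A=load('scene0');B=load('side0');w=load('w0')
fa=lambda x,y:(A,240+(x+.5)/4-.5,140+(y+.5)/4-.5); fb=lambda x,y:(B,255+(x+.5)/4-.5,150+(y+.5)/4-.5)
a=tri(fa(126,88),fb(38,322),(w,324,231)); b=tri(fa(220,154),fb(140,264),(w,324,133)); m=(a+b)/2
print(a,b,m); print('blk',atz(w,185,187,.18),atz(w,257,25,.18)); 
a0=np.array([.139,.99]);x0=np.array([.9903,-.139]);th=np.arccos((m[2]-.05)/.17);print(th,'hinge',m[:2]+x0*.17*np.sin(th))
print('hinge seen (463,118)-(455,222) z=.05',atz(w,463,118,.05),atz(w,455,222,.05),'flap edge',atz(w,363,112,.09),atz(w,361,241,.09))
print('to grasp',to(m+[0,0,-.019]))
E
```

```text
[ 0.48254664 -0.23568767  0.11262723] [ 0.49593234 -0.13535482  0.10769356] [ 0.48923949 -0.18552125  0.11016039]
blk [ 0.38455598 -0.15537813  0.18      ] [ 0.4624598  -0.05164856  0.18      ]
1.2090750392495204 hinge [ 0.64669634 -0.20762213]
hinge seen (463,118)-(455,222) z=.05 [ 0.65548938 -0.14673909  0.05      ] [ 0.64589322 -0.2743155   0.05      ] flap edge [ 0.53801391 -0.12339848  0.09      ] [ 0.52252239 -0.26449149  0.09      ]
to grasp [  1.9 179.    0.8]
```

```bash
python3 -m pendant '[[[2,40,0],0,0],[[2,80,0],0,0],[[2,115,0],0,0],[[2,145,0],0,0],[[2,165,0],0,0],[[2,177,0],0,0],[[2,177,0],0,0]]' 40
python3 -m pendant '[[[0,0,0],0,0.6],[[0,0,0],0,1],[[0,0,0],0,1],[[0,0,0],0,1],[[0,0,0],0,1]]' 40
python3 -c "
from h import *
s,e,M=st();print(s['finger_gap'],e,s['ft_force']);snap('wrist','w1')"
```

```text
time: 1.82
eef_pos: [0.4849, -0.1889, 0.091]
eef_rot: [0.706, -0.705, 0.054, -0.049]
ft_force: [-0.4, 0.2, -0.1]
finger_gap: 0.497
time: 2.23
eef_pos: [0.4887, -0.1896, 0.0956]
eef_rot: [-0.705, 0.706, -0.05, 0.052]
ft_force: [2.3, -1.1, 0.4]
finger_gap: 0.122
0.12199992581420736 [ 0.48866066 -0.18961914  0.09559217] [ 2.25957444 -1.12191648  0.39945307]
```

View pics/w1.png

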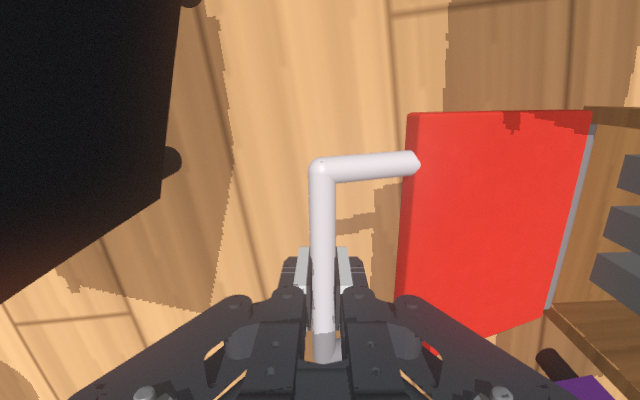

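The bar (at column 323) is held between the pads, clear of flap and rods. I'll lift it along the arc.

```bash
python3 -m pendant '[[[3,-8,0],0,1],[[7,-16,0],0,1],[[11,-23,0],0,1],[[15,-30,0],0,1],[[20,-37,0],0,1],[[25,-44,0],0,1],[[31,-50,0],0,1],[[37,-57,0],0,1]]' 40
python3 -c "
from h import *
s,e,M=st();print(s['finger_gap'],(M.T@(e-[.647,-.208,.05]))*1000,s['ft_force'],s['ft_torque'])"
```

```text
time: 2.95
eef_pos: [0.5202, -0.1937, 0.1514]
eef_rot: [-0.705, 0.705, -0.054, 0.048]
ft_force: [-13.7, -1.5, 5.3]
finger_gap: 0.124
0.12398294672558484 [-128.42746795 -100.2434608    -4.22952015] [-13.70531998  -1.47241063   5.29830243] [-0.2163938   3.28181257  0.20672297]
```

```bash
python3 -m pendant '[[[4,-9,0],0,1],[[10,-16,0],0,1],[[17,-21,0],0,1],[[30,-31,0],0,1],[[45,-40,0],0,1],[[60,-47,0],0,1],[[60,-47,0],0,1]]' 40
python3 -c "
from h import *
s,e,M=st();print(s['finger_gap'],(M.T@(e-[.647,-.208,.05]))*1000,s['ft_force'],s['ft_torque'])"
```

```text
time: 3.53
eef_pos: [0.5853, -0.2025, 0.2005]
eef_rot: [0.706, -0.705, 0.05, -0.051]
ft_force: [-2.0, -0.7, 6.1]
finger_gap: 0.121
0.121496541614164 [ -61.62307232 -150.5791057    -3.23557489] [-2.01157973 -0.71821701  6.13014584] [0.00573838 0.5901209  0.08626377]
```

```bash
python3 -m pendant '[[[14,-5,0],0,1],[[30,-9,0],0,1],[[47,-11,0],0,1],[[58,-12,0],0,1],[[64,-12,0],0,1],[[67,-12,0],0,1],[[67,-12,0],0,1]]' 40
python3 -c "
from h import *
s,e,M=st();print(s['finger_gap'],(M.T@(e-[.647,-.208,.05]))*1000,s['ft_force'],s['ft_torque'])"
```

```text
time: 4.12
eef_pos: [0.6473, -0.2108, 0.2132]
eef_rot: [0.706, -0.705, 0.052, -0.049]
ft_force: [-15.0, 4.4, 12.8]
finger_gap: 0.118
0.11799118961526261 [ 6.51069258e-02 -1.63157236e+02 -2.47587009e+00] [-14.97233247   4.42833986  12.84969996] [0.84497707 3.36521494 0.12748137]
```

```bash
python3 -m pendant '[[[3,0,0],0,1],[[5,0,0],0,1],[[5,0,0],0,1]]' 40
python3 -c "
from h import *
s,e,M=st();print((M.T@(e-[.647,-.208,.05]))*1000,s['ft_force'])"
python3 -m pendant '[[[1,0,0],0,0],[[0,0,0],0,0],[[0,0,0],0,0],[[0,0,0],0,0],[[0,-40,0],0,0],[[0,-75,0],0,0],[[0,-75,0],0,0]]'
python3 -c "
from h import *
s,e,M=st();print(e,(M.T@(e-[.647,-.208,.05]))*1000,s['ft_force']);c=snap('wrist','w2')
print(to([.6228,.221,.30]),np.arctan2(M[1,0],M[0,0]))"
```

```text
time: 4.37
eef_pos: [0.6476, -0.2108, 0.2131]
eef_rot: [0.706, -0.704, 0.055, -0.047]
ft_force: [-31.5, 6.9, 18.2]
finger_gap: 0.12
[  -1.06743853 -163.10072858   -2.45389711] [-31.53445476   6.87258344  18.2319442 ]
time: 4.95
eef_pos: [0.6563, -0.2133, 0.2926]
eef_rot: [-0.705, 0.706, -0.048, 0.054]
ft_force: [-0.0, -0.9, 1.4]
finger_gap: 0.499
[ 0.65634452 -0.21328584  0.29260047] [  12.29950778 -242.49069451   -4.15112287] [-0.02959459 -0.94171189  1.39760935]
[-95.7 -11.1 425.1] -0.14384188759340116
```

View pics/w2.png

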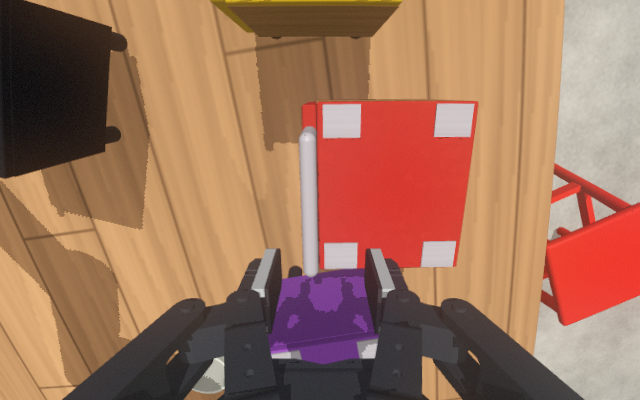

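Red is shut: its bar (column 308) lies flush along the box front and it didn't move under 31 N. Now over yellow, at a safe height, to green.

```bash
python3 -m pendant '[[[-8,-15,30],-0.03,0],[[-17,-15,70],-0.06,0],[[-25,-15,110],-0.1,0],[[-34,-15,150],-0.13,0],[[-43,-15,190],-0.16,0],[[-52,-15,230],-0.19,0],[[-61,-15,270],-0.22,0],[[-70,-15,310],-0.244,0]]'
python3 -c "
from h import *
s,e,M=st();print(e,np.arctan2(M[1,0],M[0,0]),to([.6228,.221,.30]))"
```

```text
time: 5.67
eef_pos: [0.6298, 0.1058, 0.2996]
eef_rot: [0.706, -0.706, -0.036, 0.036]
ft_force: [1.0, -0.1, 0.2]
finger_gap: 0.503
[0.62981742 0.10583688 0.29961582] 0.10143290241380347 [  4.7  -0.3 115.3]
```

```bash
python3 -m pendant '[[[1,0,35],0,0],[[3,0,70],0,0],[[4,0,100],0,0],[[4,0,115],0,0],[[4,0,115],0,0]]'
python3 - <<'E'
from h import *
s,e,M=st(); print(e)
c=snap('wrist','w3'); print(proj(c,[.628,.171,.210]),proj(c,[.618,.271,.21]))
E
```

```text
time: 6.08
eef_pos: [0.6222, 0.222, 0.2989]
eef_rot: [0.706, -0.706, -0.036, 0.037]
ft_force: [-0.7, -0.2, -0.5]
finger_gap: 0.499
[0.62218708 0.22199605 0.29890062]
(np.float64(323.29461085286215), np.float64(263.0976463207825)) (np.float64(324.18351077388184), np.float64(142.50409528759621))
```

View pics/w3.png

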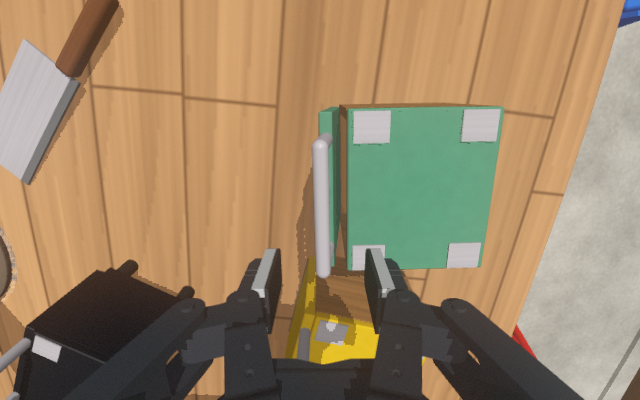

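```bash
python3 - <<'E'
from h import *
A=load('scene0');B=load('side0');w=load('w3')
fa=lambda x,y:(A,240+(x+.5)/4-.5,140+(y+.5)/4-.5); fb=lambda x,y:(B,255+(x+.5)/4-.5,150+(y+.5)/4-.5)
a=tri(fa(480,428),fb(518,138),(w,323,274)); b=tri(fa(608,474),fb(602,46),(w,322,143)); m=(a+b)/2;d=b-a
print(a,b,m,np.arctan2(-d[0],d[1]))
print('to grasp',to(m+[0,0,-.014])); print('knife',atz(w,80,80,.01),atz(w,28,182,.01),'box front top',atz(w,345,110,.18),atz(w,350,270,.18),'black',atz(w,190,292,.22),atz(w,130,268,.22))
E
```

```text
[0.63056168 0.16687652 0.21539274] [0.61695542 0.27180049 0.21953175] [0.62375855 0.21933851 0.21746225] 0.12895769010220837
to grasp [ 1.3 95.8 -0.8]
knife [0.28788155 0.29395341 0.01      ] [0.18623051 0.14158954 0.01      ] box front top [0.63248714 0.29463046 0.18      ] [0.65604944 0.14906543 0.18      ] black [0.51886646 0.13684071 0.22      ] [0.46937298 0.15414042 0.22      ]
```

```bash
python3 -m pendant '[[[1,35,0],-0.03,0],[[1,65,0],-0.03,0],[[1,88,0],-0.03,0],[[1,99,0],-0.03,0],[[1,99,0],-0.03,0]]' 40
python3 -m pendant '[[[0,0,0],0,0.6],[[0,0,0],0,1],[[0,0,0],0,1],[[0,0,0],0,1],[[0,0,0],0,1]]' 40
python3 -c "
from h import *
s,e,M=st();print(e,s['ft_force'],s['ft_torque'],np.arctan2(M[1,0],M[0,0]))"
```

```text
time: 6.55
eef_pos: [0.6225, 0.2163, 0.1975]
eef_rot: [-0.705, 0.706, 0.043, -0.047]
ft_force: [0.6, -0.3, 0.3]
finger_gap: 0.504
time: 6.97
eef_pos: [0.6242, 0.218, 0.2031]
eef_rot: [-0.705, 0.706, 0.047, -0.045]
ft_force: [-1.4, -4.5, 5.8]
finger_gap: 0.12
[0.62420215 0.21797461 0.20307754] [-1.40235248 -4.45979678  5.84058943] [-0.81538251  0.37496873  0.00290896] 0.129478069977741
```

```bash
python3 -m pendant '[[[-10,1,0],0,1],[[-20,3,0],0,1],[[-37,7,0],0,1],[[-53,13,0],0,1],[[-68,20,0],0,1],[[-82,29,0],0,1],[[-82,29,0],0,1]]' 40
python3 -c "
from h import *
s,e,M=st();d=(M.T@(e-[.6242,.2180,.2031]))*1000;print(d,s['ft_force'],s['ft_torque'],s['finger_gap'])"
```

```text
time: 7.55
eef_pos: [0.5405, 0.2076, 0.1726]
eef_rot: [-0.706, 0.706, 0.046, -0.046]
ft_force: [-5.5, -3.4, 1.5]
finger_gap: 0.121
[-84.34315584  30.4639346    0.58017017] [-5.45500703 -3.36123382  1.52219564] [-0.55138775  1.03080561 -0.06212809] 0.12109291203710726
```

```bash
python3 -m pendant '[[[-7,5,0],0,1],[[-14,10,0],0,1],[[-26,22,0],0,1],[[-37,35,0],0,1],[[-47,49,0],0,1],[[-56,63,0],0,1],[[-63,79,0],0,1],[[-63,79,0],0,1]]' 40
python3 -c "
from h import *
s,e,M=st();d=(M.T@(e-[.6242,.2180,.2031]))*1000;print(d,s['ft_force'],s['ft_torque'],s['finger_gap'])"
```

```text
time: 8.22
eef_pos: [0.4797, 0.1999, 0.0916]
eef_rot: [-0.706, 0.706, 0.046, -0.046]
ft_force: [3.5, 0.4, -7.5]
finger_gap: 0.12
[-145.53493382  111.55634635    0.844714  ] [ 3.49352182  0.41583105 -7.47493808] [ 0.04688172 -0.78166803 -0.08650572] 0.11985327254523284
```

```bash
python3 -m pendant '[[[-3,8,0],0,1],[[-5,16,0],0,1],[[-8,24,0],0,1],[[-9,32,0],0,1],[[-10,37,0],0,1],[[-10,41,0],0,1],[[-10,44,0],0,1],[[-10,44,0],0,1]]' 40
python3 -c "
from h import *
s,e,M=st();d=(M.T@(e-[.6242,.2180,.2031]))*1000;print(d,s['ft_force'],s['ft_torque'],s['finger_gap'])"
```

```text
time: 8.88
eef_pos: [0.4701, 0.1987, 0.0503]
eef_rot: [0.706, -0.705, -0.046, 0.046]
ft_force: [-1.3, -2.1, 10.5]
finger_gap: 0.119
[-155.39783595  152.75141663    0.78342227] [-1.25650839 -2.14004072 10.49789461] [-0.45030626  0.2963251  -0.01040668] 0.11869750692250064
```

```bash
python3 -m pendant '[[[0,3,0],0,1],[[0,5,0],0,1],[[0,5,0],0,1]]' 40
python3 -c "
from h import *
s,e,M=st();d=(M.T@(e-[.6242,.2180,.2031]))*1000;print(d,s['ft_force'],s['ft_torque'],s['finger_gap'])"
```

```text
time: 9.13
eef_pos: [0.4703, 0.1988, 0.0498]
eef_rot: [0.706, -0.705, -0.047, 0.045]
ft_force: [-15.2, -7.9, 46.6]
finger_gap: 0.124
[-155.64299605  152.81713982    0.69511114] [-15.17868983  -7.94872446  46.60378589] [-1.50527179  2.99212713 -0.05375501] 0.12428571029291136
```

It hit the stop: 46 N and no further travel. I'll ease off, release and retreat straight up.

```bash
python3 -m pendant '[[[0,-4,0],0,1],[[0,-4,0],0,0.2],[[0,-4,0],0,0],[[0,-4,0],0,0],[[0,-4,0],0,0]]'
python3 -m pendant '[[[0,-20,0],0,0],[[0,-50,0],0,0],[[0,-90,0],0,0],[[0,-130,0],0,0],[[0,-170,0],0,0],[[-30,-190,0],0,0],[[-60,-200,0],0,0],[[-60,-200,0],0,0]]'
python3 - <<'E'
from h import *
snap('side','s9');snap('scene','c9');print(st()[1])
a=cv2.imread('pics/c9.png')[100:320,150:410]; b=cv2.imread('pics/s9.png')[120:340,180:450]
f=lambda i:cv2.resize(i,(400,int(i.shape[0]*400/i.shape[1])),interpolation=cv2.INTER_CUBIC)
a=f(a);b=f(b);h=min(len(a),len(b));cv2.imwrite('pics/z9.png',np.hstack([a[:h],b[:h]]))
E
```

```text
time: 9.55
eef_pos: [0.4692, 0.1984, 0.0472]
eef_rot: [-0.705, 0.706, 0.045, -0.047]
ft_force: [0.4, 0.3, 0.4]
finger_gap: 0.499
time: 10.22
eef_pos: [0.4078, 0.1905, 0.2512]
eef_rot: [0.706, -0.705, -0.047, 0.046]
ft_force: [1.2, 0.7, -0.3]
finger_gap: 0.501
[0.41024875 0.19091641 0.24846566]
```

View pics/z9.png

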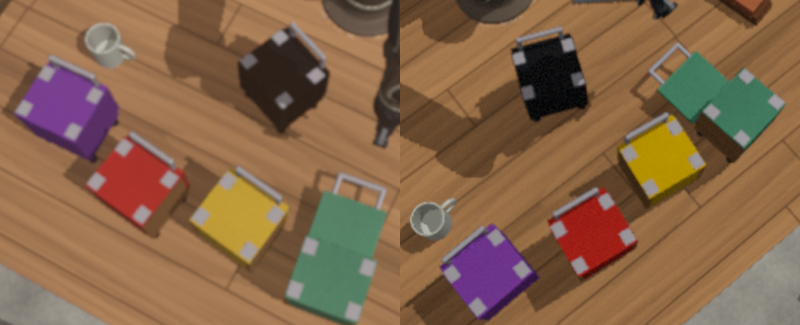

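The composite shows red shut (bar flush, like yellow), green down, and yellow, the mug, black and purple all in place. I'll do a quick numeric check, then hand in.

```bash
python3 - <<'E'
from h import *
A=load('c9');B=load('s9')
fa=lambda x,y:(A,150+x*.65,100+y*.65); fb=lambda x,y:(B,180+(x-400)*.675,120+y*.675)
print('green',(tri(fa(339,177),fb(652,70))+tri(fa(384,190),fb(684,46)))/2)
print('red',(tri(fa(132,137),fb(555,214))+tri(fa(174,166),fb(598,191)))/2)
for f in('scene0','c9','side0','s9'):
    g=load(f)['frame'].astype(int)
    m=(g[...,0]>170)&(g[...,1]>140)&(g[...,2]<90)&(g[...,0]-g[...,2]>100); print(f,np.argwhere(m).mean(0).round(1),m.sum())
E
python3 -c "
import cv2,numpy as np
for a,b,r in(('scene0','c9',(110,145,200,240)),('side0','s9',(250,285,183,218))):
  d=np.abs(cv2.imread(f'pics/{a}.png').astype(int)-cv2.imread(f'pics/{b}.png'))[r[0]:r[1],r[2]:r[3]];print('mug diff',d.mean(),d.max())"
```

```text
green [0.48259144 0.2019451  0.09355177]
red [ 0.64795694 -0.20519214  0.20040171]
scene0 [240.3 304.8] 1473
c9 [240.3 304.7] 1495
side0 [226.3 357. ] 1250
s9 [226.2 357. ] 1255
mug diff 3.2726190476190475 5
mug diff 1.3080272108843538 8
```

Yellow and the mug are unchanged. The green bar height came out at 0.094 from coarse clicks, against an expected 0.07, so I'll take a finer look.

```bash
python3 - <<'E'
from h import *
w=snap('wrist','w9')
for z in(.07,.095):print(z,[tuple(round(v,1) for v in proj(w,p)) for p in([.478,.149,z],[.464,.248,z])])
a=cv2.imread('pics/c9.png')[205:235,355:415]; b=cv2.imread('pics/s9.png')[140:190,335:395]
f=lambda i,k:cv2.resize(i,None,fx=k,fy=k,interpolation=cv2.INTER_CUBIC)
z=np.zeros((580,800,3),np.uint8); z[:400,:640]=cv2.imread('pics/w9.png') ; z[400:580,:360]=f(a,6); z[400:580,440:800]=f(b,6)[40:220]
cv2.imwrite('pics/z10.png',z)
E
```

```text
0.07 [(np.float64(377.9), np.float64(221.3)), (np.float64(382.5), np.float64(129.7))]
0.095 [(np.float64(382.0), np.float64(230.5)), (np.float64(387.4), np.float64(132.4))]
```

View pics/z10.png

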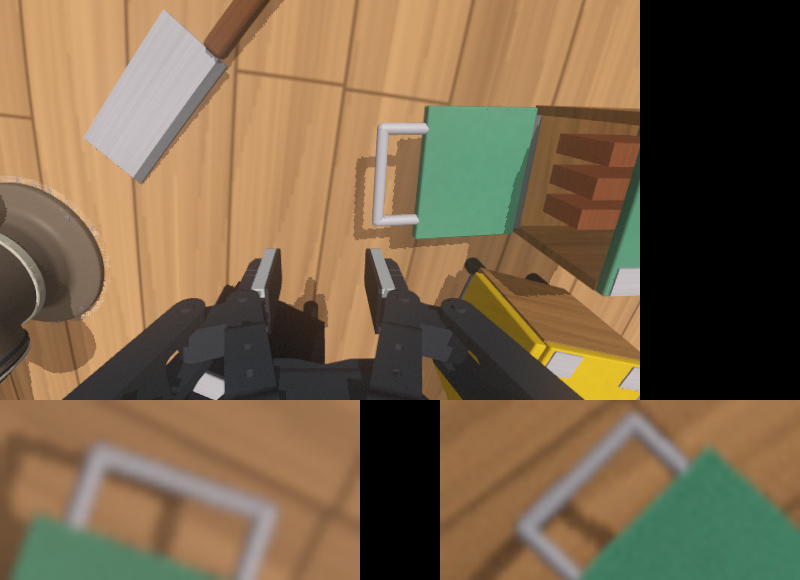

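The bar ends at (378,220) and (383,128) match z = 0.07 to within 2 px. At 0.095 they would be about 4–10 px off, so green is on its stop and the 0.094 was click error.

```bash
python3 -c "
from plant import workorder; print(workorder.hand_in())"
```

```text
the job is handed in; nothing more can be done
None
```

The job is handed in: the red flap is shut and the green flap is down on its stop, done in that order at about 10 s on the robot's clock. For each flap I pinched the bar from above and moved it along its arc.

- **Red:** pushed to its stop, it did not move further under about 31 N. In the pictures after release its bar lies flush along the box front.
- **Green:** pulled to its stop, it did not move further under about 46 N at the wrist. That push came through the bar held in the fingers, not the arm or gripper body. The wrist view afterwards matches a bar height of 0.07 m.
- **Yellow and mug:** the before and after pictures show neither moved. Black and purple look unmoved too.
- **Robot:** it ended clear of everything, with the wrist force near zero.

One check disagreed. A quick estimate from the coarse overview pictures put the green bar at 0.094 m and the red bar at 0.200 m, against 0.07 and 0.22 expected. I put that down to click error; the close wrist view settled it for green, but for red I relied on the stop force and the pictures.

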